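# Index the eared bushing and pin it

## Robot

A 7-joint arm with a two-finger parallel gripper is mounted at the origin on the work surface; the furniture and walls round the work are solid. World frame = base frame: x ahead of the robot, y to its left, z up, the work surface at z = 0. Lengths are in m, angles in rad, forces in N, time in s.
With the tool pointing down it reaches from about 0.425 to 0.925 m from the base axis. Payload 6.8 kg.
Tool frame: the origin (TCP) lies at the very end of the fingers, on their centre line; the grasp point (between the pads) lies 19 mm behind it; z points along the fingers, y is the direction in which the jaws open and shut (so a half turn about z gives the same grasp; the last joint's range is limited). The gripper opens to 85 mm and grips with 20 to 120 N. Pads are 22 mm wide; open, the fingers measure 114 mm over their backs; the gripper's body (76 mm by 85 mm) begins 54 mm behind the grasp point. The pads swing forward as they close: fully open they stand 13 mm farther back than shut.
Start: joints at [-0.108, 0.477, 0.022, 1.555, -0.011, 1.109, -0.083], TCP at [0.675, 0, 0.231] pointing down, gripper open.
Joint ranges: [-2.96, 2.96], [-0.34, 2.1], [-1.41, 1.46], [0.24, 2.44], [-1.37, 4.51], [0.17, 1.92], [-2.96, 2.96]. Speed limits (rad/s): [2.39, 2.39, 3.14, 3.14, 3.14, 3.14, 3.14].

## Interface

Orientations are given as a rotation vector (axis times angle).
In Python, from bench import monitor, viewer, job gives the robot as it stands. The module is installed in compiled form; this text tells all that it offers.
- The arm moves only by the tool drive_tool, never from a script. Its argument "commands" is a list of rows, each an object with "linear": the shift along the tool's x, y, z in m, a list of three; "dr": the turn, a rotation vector about the tool's x, y, z in degrees, a list of three; "jaw": the closure, from 0 (fully open) to 1 (shut). A call has 1 to 8 rows; each row shifts and turns the pose as measured when the row begins, along the tool's axes as they then stand; what a row does not reach is not made up. A row lasts 1/8 s, in which the tool goes at most 62.5 mm and 10.7 degrees, less where a joint would pass 70% of its speed; a pose out of reach is approached as far as the arm can. A call is refused whole if a number of a shift passes 0.0625 or a number of a turn 10.7, either way. A call with a gripper value outside its range is refused whole. The fingers move at their own pace and stop on an object; "force" is the grip in N (left out, the last holds). Time passes only in rows, so rows that do not move let the fingers close. It gives the time, the measured TCP pose, the force and the opening at its end, in the units of the state.
- monitor.get_obs(): the state, without advancing time (a new reading comes with each control period).
- viewer.grab_frame(name): name is "scene" or "side" or "wrist"; returns the picture (480x640x3 uint8, red, green, blue); there is no depth.
- viewer.calibration(name): a dict with "K" (3x3 intrinsics, pixels), "R" (3x3) and "t" (3): a world point X has camera coordinates R X + t. Camera axes: x right, y down, z forward; pixel columns grow to the right and rows downward; lengths in m; the calibration is good to about 2 mm. A picture is of the moment at which its call begins: read the wrist's pose just before it. calibration takes no time and is no camera call; for the wrist camera it gives the pose at the moment of the call.
- job.hand_in(): hands the job in, once; it reports no verdict.
The state is a dict: "clock": time; "joints": joint angles; "qvel": joint speeds; "tau": joint torques, N m; "tcp_pos": TCP position; "orientation": TCP orientation; "contact_force": force on the tool from outside, world axes, zero at the start; "moment": the same for the moment, N m; "grip_width": finger opening in m.
Only numpy, scipy, OpenCV 4.12 (cv2) and the standard library are available. Lean on these libraries where they do the work, as an engineer would, in place of code of your own. Each camera call takes 0.05 s, during which the arm holds its last target.

## Task

Lock the indexing jig: turn its bushing by the grip bar until the hole in the bushing's ear lies over the hole in the base block, then take the pin with the round knob from the rack and pass it down through both holes until its shoulder rests on the ear. Leave the square-headed pin in the rack, and let go of everything.

Things in the scene. Friction and masses are not known exactly. Their poses are not given: they have to be found in the camera images.
- jig: Indexing jig, fixed: dark steel block 100 (x) x 160 (y) x 36 mm high, with a ring 88 mm across and 6 mm high on top in which a steel bushing turns. Origin on the bench under the bushing's axis; z up; the block spans y = -105 to +55 mm, x = -50 to +50 mm. Its index hole (base_hole) lies at y = -70 mm.
- bushing (a joint): Angle of the bushing about its upright axis (rad), counterclockwise from above positive. 0: ear hole exactly over base hole. Starts at 0.6 to 1.2, so it must be turned clockwise seen from above. Turns lightly (about 0.06 N m friction), stays where left; no stop at 0 (range -0.7 to 1.6).
- grip_bar (a point): Middle of the top of the bushing's steel grip bar, on the turning axis, 94 mm above the bench. Bar 14 mm thick (this frame's x), 54 mm long (y), flat-sided from 55 to 94 mm above the bench. The frame turns with the bushing; z up; the ear points along -y. Below the bar is a flat disc 72 mm across, its top 55 mm above the bench.
- ear_hole (a point): Centre of the upper mouth of the hole in the bushing's ear, 55 mm above the bench and 70 mm from the turning axis. Round through hole of 24 mm in a round steel ear 52 mm across and 12 mm thick (43 to 55 mm above the bench). Frame turns with the bushing, z up, y along the ear; the grip bar ends 43 mm from this centre, so fingers that close along x clear it best.
- base_hole (a point): Centre of the mouth of the hole in the base block, 36 mm above the bench, 70 mm from the turning axis on the jig's -y side. Round through hole of 24 mm, 36 mm deep. z up. Seen from above it is bare until the ear covers it.
- index_pin: The pin to use, upright in one of the rack's two holes: ROUND pale wooden knob. Origin at the shank's tip, z up. Steel shank 12 mm thick, 44 mm long, tapered tip; shoulder 40 mm across from 44 to 50 mm above the tip; knob 26 mm across from 50 to 90 mm (straight-sided 56 to 84). 0.09 kg. Tip is 6 mm above the bench in the rack, about 11 mm fully home in the jig (25 mm below the base hole's mouth).
- pin_shoulder (a point): Centre of the underside of the index pin's shoulder, 44 mm above its tip.
- thick_pin: The other pin in the rack, to be left alone: same length and shoulder, but a SQUARE pale wooden head 26 x 26 x 40 mm and a shank of 28 mm, too thick for the jig. Origin at the tip of its shank, z up.
- rack: Fixed wooden rack 60 (x) x 150 (y) x 50 mm high with two upright 31 mm holes, at y = +42 and -42 mm; the pins' shoulders rest on its top. Either pin may be in either hole. Origin under its centre.
Things that resemble listed ones, but are neither listed nor needed, are in the scene too. Leave any yellow look-alike of the index_pin alone.

How it is judged:
On the way:
1. the bushing is turned so that its ear's hole lies over the base hole (within 12 degrees) (value of joint bushing between -0.21 and 0.21 rad), for 0.2 s.
At the end, for the whole second after the job is handed in: Bushing within 12 degrees of 0; index pin upright (11 degrees), at rest, through both holes: tip 18 mm or more below the base hole's mouth and within 12 mm of its axis, shoulder within 14 mm of the ear hole's centre; thick pin within 30 mm of its start, in the rack (all of step 1 and z of index_pin in the frame of base_hole below -0.018 m and horizontal distance between index_pin and base_hole below 0.012 m and horizontal distance between pin_shoulder and ear_hole below 0.014 m and angle between index_pin's own z axis and vertical below 0.2 rad and linear speed of index_pin below 0.02 m/s and distance of thick_pin from where it was at the start of the episode below 0.03 m); the robot touches nothing.
It fails at once if the square-headed pin is taken out or shifted by more than 40 mm (distance of thick_pin from where it was at the start of the episode above 0.04 m).
It also fails if it takes over 48 s, if anything falls off the work surface, if the arm or the gripper's body presses on something with over 40 N, if the wrist force passes 120 N, or if a joint passes its speed limit or range.

## Working session

There is one attempt and no reset: what is moved stays moved. The work goes in short steps, Python scripts to look and compute and a tool call to move; the robot and the scene stay as the last step left them, time stands still between calls to the robot, and variables do not carry over. Pictures are saved under pics/ and viewed, and the job is handed in when it is done.

Besides the shell and the picture viewer there is one more tool, called after "Request:" by a JSON object that holds its "op" and its "data". drive_tool: Moves the arm, as the interface text tells. Its arguments: {"type":"object","properties":{"commands":{"type":"array"},"force":{"type":"number"}},"required":["commands"]}

```bash
mkdir -p pics; cat > h.py <<'E'
import numpy as np,cv2
from bench import monitor,viewer,job
def snap(name,fn):
    c=viewer.calibration(name); im=np.array(viewer.grab_frame(name)); cv2.imwrite('pics/'+fn,im[:,:,::-1]); return im,c
def ray(c,u,v,z):
    K,R,t=[np.array(c[k]) for k in('K','R','t')]
    d=R.T@np.linalg.solve(K,[u,v,1.]);o=-R.T@t
    return o+d*(z-o[2])/d[2]
def proj(c,X):
    K,R,t=[np.array(c[k]) for k in('K','R','t')]
    p=K@(R@np.array(X)+t);return p[:2]/p[2]
E
python3 - <<'E'
from h import *
o=monitor.get_obs();print(o)
for n in('scene','side','wrist'):
    im,c=snap(n,n+'0.png');np.savez('pics/'+n+'0.npz',im=im,**{k:np.array(c[k]) for k in 'KRt'})
    print(n,-np.array(c['R']).T@c['t'])
E
```

```text
{'clock': 0.0, 'joints': array([-0.1080671 ,  0.4777655 ,  0.02235713,  1.55645662, -0.01150604,
        1.1093033 , -0.08307428]), 'qvel': array([-0.00062203, -0.00199356, -0.00042485,  0.00138856, -0.00161338,
       -0.00102443,  0.00196103]), 'tau': array([-5.45967814e-04, -5.96443820e+01,  1.60769675e+00, -2.81194621e+01,
        1.24063640e-02,  9.39900521e-03,  2.20753498e-05]), 'tcp_pos': array([ 6.74405535e-01, -4.63997147e-05,  2.30347078e-01]), 'orientation': array([-2.22061338e+00, -2.22060499e+00,  2.14843481e-03]), 'contact_force': array([-0.13155635,  0.41449011,  0.12123812]), 'moment': array([-0.01043126, -0.04205037, -0.01380181]), 'grip_width': 0.08541580919659456}
scene [ 0.09121437 -0.47259122  0.65914927]
side [0.30791236 0.7893494  0.64533695]
wrist [0.67454502 0.07950451 0.3722818 ]
```

View pics/scene0.png

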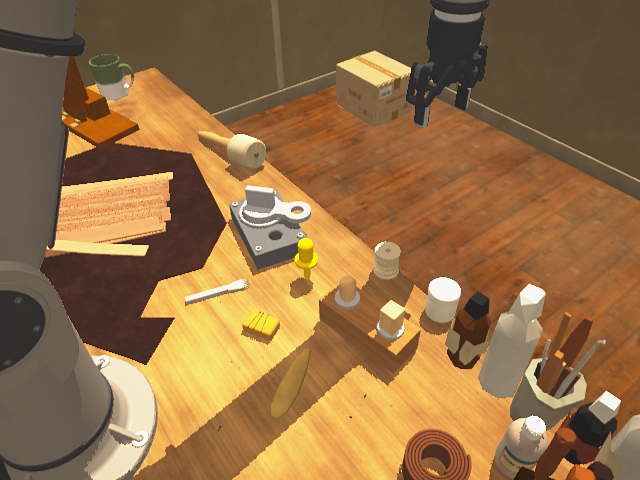

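View pics/side0.png

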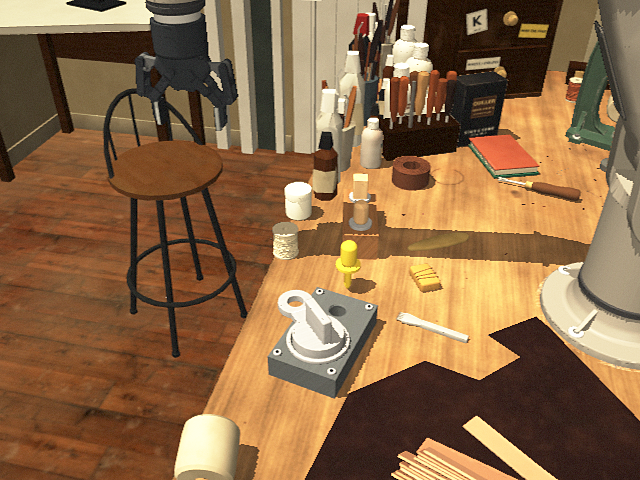

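View pics/wrist0.png

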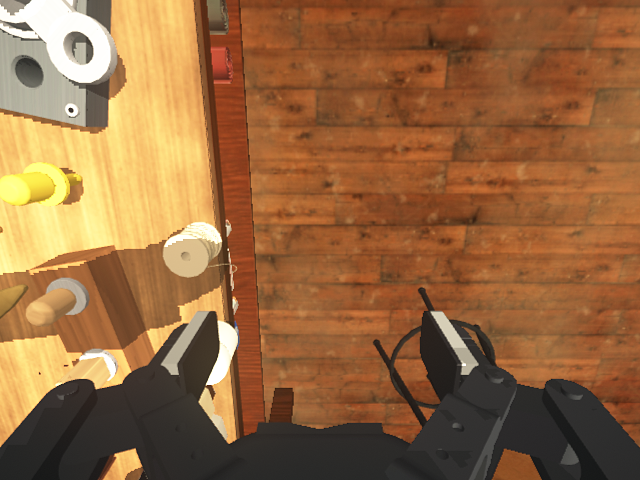

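Candidates for the index pin: a round pale knob in the rack at scene (347,287), a square head in the rack at (392,315), and a yellow look-alike at (306,255). The round pale knob fits the description. I'll enlarge it to confirm.

```bash
python3 - <<'E'
import cv2,numpy as np
a=cv2.imread('pics/scene0.png');b=cv2.imread('pics/side0.png')
f=lambda i,x,y,w,h,s:cv2.resize(i[y:y+h,x:x+w],None,fx=s,fy=s,interpolation=cv2.INTER_CUBIC)
cv2.imwrite('pics/c1.png',f(a,220,170,200,190,4)[:600*2][:, :][:760])
im=np.hstack([cv2.resize(a[170:370,220:430],(400,381)),cv2.resize(b[160:400,250:390],(222,381))])
c=f(a,220,175,200,150,4);cv2.imwrite('pics/cs.png',c)
c=f(a,310,260,120,110,5);cv2.imwrite('pics/cr.png',c)
c=f(b,255,170,140,230,2.5);cv2.imwrite('pics/cd.png',c)
E
```

```text
(no output)
```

View pics/cs.png

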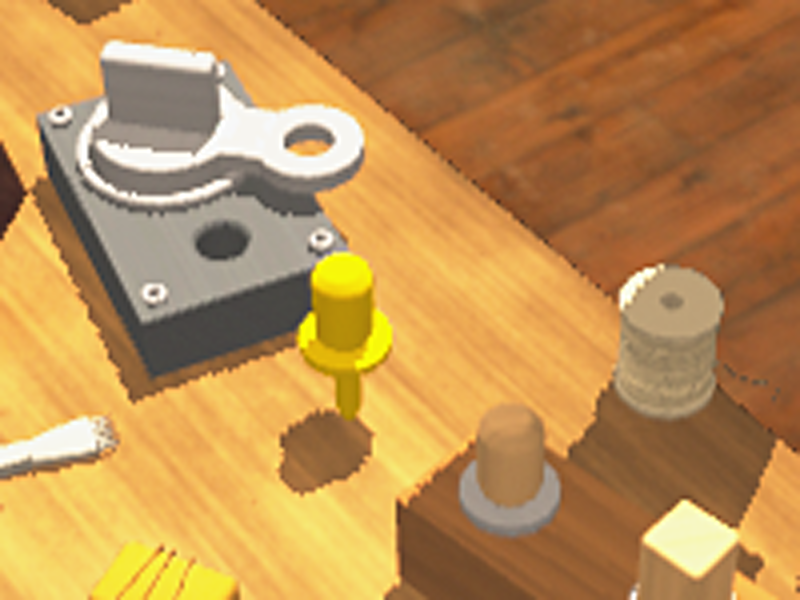

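View pics/cr.png

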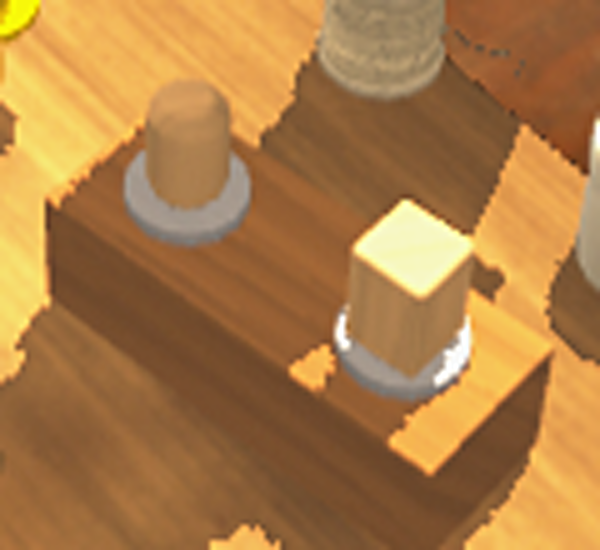

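View pics/cd.png

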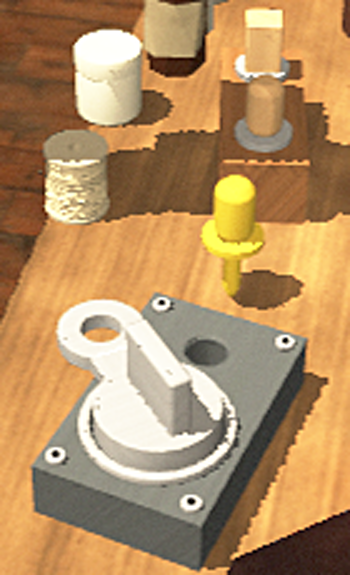

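The crop confirms it: the round pale knob sits in the near-jig rack hole, shoulder at scene (347.6,297). The square head is in the other hole. The yellow pin stands on the bench between jig and rack. Next, ray casting.

```bash
python3 - <<'E'
from h import *
C={n:viewer.calibration(n) for n in('scene','side')}
P={'base':(.036,(275.5,235.3),(337.8,310.8)),'ear':(.055,(297.3,210.3),(295.4,301.2)),'bar':(.094,(260,188.7),(317.8,310)),
'pinsh':(.056,(347.6,297.4),(360.6,222.8)),'barA':(.094,(246,186.7),(307.5,298.5)),'barB':(.094,(273.6,190.5),(327,321.5)),
'scr1':(.036,(258.5,248.5),(369,307)),'scr2':(.036,(300,234.7),(319.5,291)),'scr3':(.036,(235,203.5),(331,371)),'sq':(.096,(392,310.5),(361,176.5))}
for k,(z,a,b) in P.items():
    A=ray(C['scene'],*a,z);B=ray(C['side'],*b,z);print(k,A[:2].round(4),B[:2].round(4))
# yellow: bottom tip and head
print('yel tip',ray(C['scene'],307,278,0),ray(C['side'],348,287,0))
E
```

```text
base [0.4181 0.1236] [0.4177 0.132 ]
ear [0.4774 0.1378] [0.4779 0.1461]
bar [0.4338 0.1912] [0.4334 0.1989]
pinsh [ 0.4185 -0.083 ] [ 0.4177 -0.0728]
barA [0.4167 0.2124] [0.452  0.1796]
barB [0.4505 0.1712] [0.4171 0.2178]
scr1 [0.3757 0.1133] [0.3743 0.1136]
scr2 [0.4541 0.0974] [0.4532 0.0946]
scr3 [0.4056 0.2493] [0.4045 0.2481]
sq [ 0.431  -0.1655] [ 0.433 -0.16 ]
yel tip [0.420473   0.03109652 0.        ] [0.41870431 0.03346733 0.        ]
```

Request:
{"op": "drive_tool", "data": {"commands": [{"linear": [0.03, -0.04, 0], "dr": [0, 0, 0], "jaw": 0}, {"linear": [0.03, -0.04, 0], "dr": [0, 0, 0], "jaw": 0}, {"linear": [0.03, -0.04, 0], "dr": [0, 0, 0], "jaw": 0}, {"linear": [0.03, -0.04, 0], "dr": [0, 0, 0], "jaw": 0}, {"linear": [0.03, -0.04, 0], "dr": [0, 0, 0], "jaw": 0}, {"linear": [0, 0, 0], "dr": [0, 0, -10], "jaw": 0}, {"linear": [0, 0, 0], "dr": [0, 0, -10], "jaw": 0}, {"linear": [0, 0, 0], "dr": [0, 0, -10], "jaw": 0}]}}

```text
clock: 1.15
tcp_pos: [0.4663, 0.1545, 0.2284]
orientation: [-1.546, -2.732, 0.006]
contact_force: [0.2, 0.5, 0.9]
grip_width: 0.0852
```

```bash
python3 - <<'E'
from h import *
o=monitor.get_obs();print(o['clock'],o['tcp_pos'],o['orientation'])
snap('wrist','w1.png')
c=viewer.calibration('wrist')
for k,X in dict(base=(.418,.128,.036),ear=(.4776,.142,.055),bar=(.4336,.195,.094),pin=(.418,-.078,.1)).items(): print(k,proj(c,X))
E
```

```text
1.15 [0.46625909 0.15450412 0.22836982] [-1.54621826 -2.73181226  0.00568435]
base [263.87028118 213.92629467]
ear [323.4976271  238.40653859]
bar [311.40297172 168.90219846]
pin [150.69965482 408.06885661]
```

View pics/w1.png

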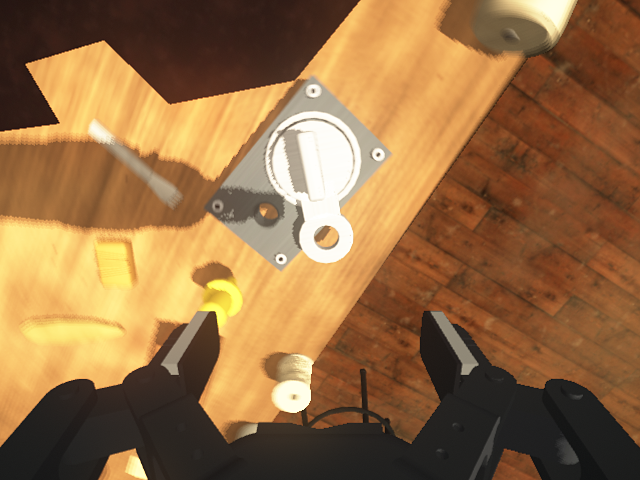

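The wrist view agrees to within about 4 px: base hole (268,211), ear hole (326,237), bar about (313,166). I'll refine on a crop.

```bash
python3 - <<'E'
import cv2
a=cv2.imread('pics/w1.png')[90:280,200:400]
cv2.imwrite('pics/w1c.png',cv2.resize((a*0.75).astype('uint8'),None,fx=3.15,fy=3.15,interpolation=cv2.INTER_CUBIC))
from h import *
c=viewer.calibration('wrist')
for n,u,v,z in(('base',268,211,.036),('ear',326,237,.055),('s1',218,206,.038),('s2',281,259,.038),('s3',378,155,.038),('s4',314,91,.038)): print(n,ray(c,u,v,z))
E
```

```text
base [0.42003596 0.13266169 0.036     ]
ear [0.47888073 0.14440516 0.055     ]
s1 [0.37654677 0.11231921 0.038     ]
s2 [0.45518293 0.09665412 0.038     ]
s3 [0.48110882 0.23216187 0.038     ]
s4 [0.40280538 0.24783207 0.038     ]
```

View pics/w1c.png

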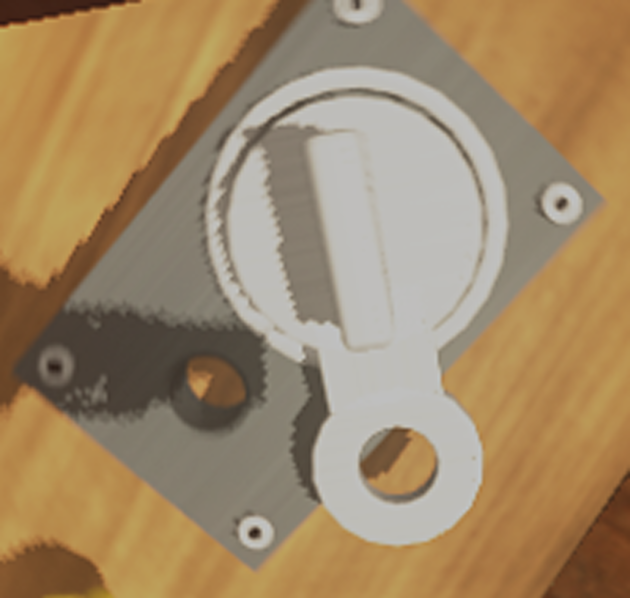

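Request:
{"op": "drive_tool", "data": {"commands": [{"linear": [0, 0, 0], "dr": [0, 0, -9.6], "jaw": 0}, {"linear": [0.027, 0.001, 0], "dr": [0, 0, 0], "jaw": 0}, {"linear": [0.026, 0.001, 0.02], "dr": [0, 0, 0], "jaw": 0}, {"linear": [0, 0, 0.03], "dr": [0, 0, 0], "jaw": 0}, {"linear": [0, 0, 0.03], "dr": [0, 0, 0], "jaw": 0}]}}

```text
clock: 1.82
tcp_pos: [0.4336, 0.1971, 0.1484]
orientation: [1.318, 2.851, 0.001]
contact_force: [0.5, 0.4, -0.0]
grip_width: 0.0851
```

```bash
cat >> h.py <<'E'
from scipy.spatial.transform import Rotation as Ro
def todo(X,jaw):
    o=monitor.get_obs();M=Ro.from_rotvec(o['orientation']).as_matrix();y=M[:,1];cur=np.degrees(np.arctan2(y[1],y[0]))
    tilt=np.degrees(np.arccos(-M[2,2]))
    j=np.radians(jaw);G=np.array([[-np.sin(j),np.cos(j),0],[np.cos(j),np.sin(j),0],[0,0,-1]]).T
    rv=Ro.from_matrix(M.T@G).as_rotvec(degrees=True)
    print('t',o['clock'],'tcp',o['tcp_pos'].round(4),'jaw',cur.round(2),'tilt',tilt.round(2),'lin now-axes',(M.T@(np.array(X)-o['tcp_pos'])).round(4),'lin goal-axes',(G.T@(np.array(X)-o['tcp_pos'])).round(4),'dr',rv.round(2),'w',round(o['grip_width'],4),'F',o['contact_force'].round(1),'j',o['joints'].round(2))
E
python3 -c "
from h import *
todo([.4338,.1967,.064],40.5)"
```

```text
t 1.825 tcp [0.4336 0.1971 0.1484] jaw 40.39 tilt 0.06 lin now-axes [-0.0004 -0.0002  0.0844] lin goal-axes [-0.0004 -0.0001  0.0844] dr [ 0.06 -0.   -0.11] w 0.0851 F [ 0.5  0.4 -0. ] j [-0.38  0.27 -0.2   2.09  0.07  0.79  0.07]
```

Request:
{"op": "drive_tool", "data": {"commands": [{"linear": [0, 0, 0.03], "dr": [0, 0, 0], "jaw": 0}, {"linear": [0, 0, 0.03], "dr": [0, 0, 0], "jaw": 0}, {"linear": [0, 0, 0.023], "dr": [0, 0, 0], "jaw": 0.2}, {"linear": [0, 0, 0], "dr": [0, 0, 0], "jaw": 0.6}, {"linear": [0, 0, 0], "dr": [0, 0, 0], "jaw": 1}, {"linear": [0, 0, 0], "dr": [0, 0, 0], "jaw": 1}, {"linear": [0, 0, 0], "dr": [0, 0, 0], "jaw": 1}], "force": 30}}

```text
clock: 2.7
tcp_pos: [0.4336, 0.197, 0.0626]
orientation: [1.338, 2.842, 0.001]
contact_force: [2.8, 1.4, -14.8]
grip_width: 0.0136
```

```bash
python3 -c "
from h import *
todo([.4338,.1967,.064],40.5)"
```

```text
t 2.7 tcp [0.4336 0.197  0.0626] jaw 39.58 tilt 0.04 lin now-axes [-0.0003 -0.     -0.0014] lin goal-axes [-0.0003 -0.     -0.0014] dr [ 0.03 -0.01 -0.92] w 0.0136 F [  2.8   1.4 -14.8] j [-0.41  0.41 -0.18  2.15  0.13  0.59  0.01]
```

Request:
{"op": "drive_tool", "data": {"commands": [{"linear": [0, 0, 0], "dr": [0, 0, 8.5], "jaw": 1}, {"linear": [0, 0, 0], "dr": [0, 0, 8.5], "jaw": 1}, {"linear": [0, 0, 0], "dr": [0, 0, 8.5], "jaw": 1}, {"linear": [0, 0, 0], "dr": [0, 0, 8.5], "jaw": 1}, {"linear": [0, 0, 0], "dr": [0, 0, 8.5], "jaw": 1}, {"linear": [0, 0, 0], "dr": [0, 0, 8.3], "jaw": 1}, {"linear": [0, 0, 0], "dr": [0, 0, 0], "jaw": 1}]}}

```text
clock: 3.58
tcp_pos: [0.4337, 0.197, 0.0625]
orientation: [-2.454, -1.961, -0.004]
contact_force: [3.0, 1.1, -8.8]
grip_width: 0.0135
```

```bash
python3 -c "
from h import *
todo([.4338,.1967,.064],-11.2)
snap('scene','s2.png');snap('wrist','w2.png')"
```

```text
t 3.575 tcp [0.4337 0.197  0.0625] jaw -12.75 tilt 0.15 lin now-axes [-0.0003  0.0001 -0.0015] lin goal-axes [-0.0003  0.0001 -0.0015] dr [ 0.08 -0.12 -1.55] w 0.0135 F [ 3.   1.1 -8.8] j [-0.6   0.4   0.05  2.16 -0.04  0.57 -0.74]
```

View pics/w2.png

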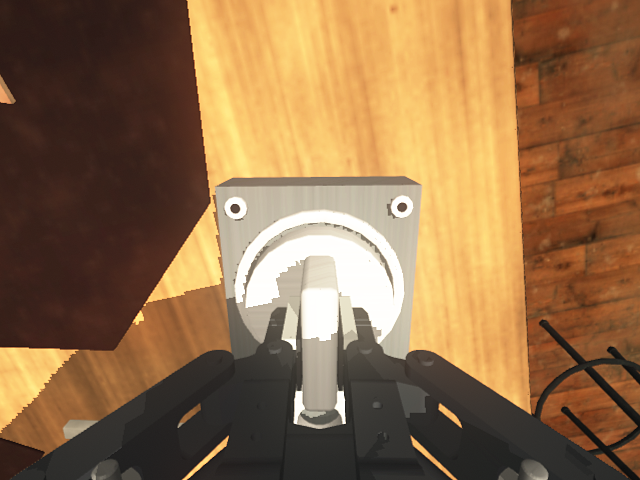

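The bar is gripped and the block edge shows about 1° of overshoot. I'll correct it, release and rise.

Request:
{"op": "drive_tool", "data": {"commands": [{"linear": [0, 0, 0], "dr": [0, 0, -1.5], "jaw": 1}, {"linear": [0, 0, 0], "dr": [0, 0, 0], "jaw": 0.5}, {"linear": [0, 0, 0], "dr": [0, 0, 0], "jaw": 0}, {"linear": [0, 0, 0], "dr": [0, 0, 0], "jaw": 0}, {"linear": [0, 0, -0.04], "dr": [0, 0, 0], "jaw": 0}, {"linear": [0, 0, -0.05], "dr": [0, 0, 0], "jaw": 0}, {"linear": [0, 0, -0.05], "dr": [0, 0, 0], "jaw": 0}, {"linear": [-0.05, 0, 0], "dr": [0, 0, 0], "jaw": 0}]}}

```text
clock: 4.68
tcp_pos: [0.4254, 0.1503, 0.2089]
orientation: [-2.414, -2.009, -0.01]
contact_force: [0.0, -2.3, -1.0]
grip_width: 0.0854
```

```bash
python3 -c "
from h import *
todo([.418,-.078,.2],0)
c=viewer.calibration('wrist')
for X in ((.4202,.1281,.055),(.4338,.1965,.094)): print(proj(c,X))
snap('wrist','w3.png');snap('scene','s3.png')"
```

```text
t 4.675 tcp [0.4254 0.1503 0.2089] jaw -10.47 tilt 0.35 lin now-axes [-0.2259  0.0342  0.0079] lin goal-axes [-0.2283 -0.0074  0.0089] dr [  0.23  -0.27 -10.47] w 0.0854 F [ 0.  -2.3 -1. ] j [-0.56  0.13  0.09  2.1  -0.02  0.91 -0.64]
[317.46096597 252.17093378]
[318.63809358 178.85296072]
```

View pics/w3.png

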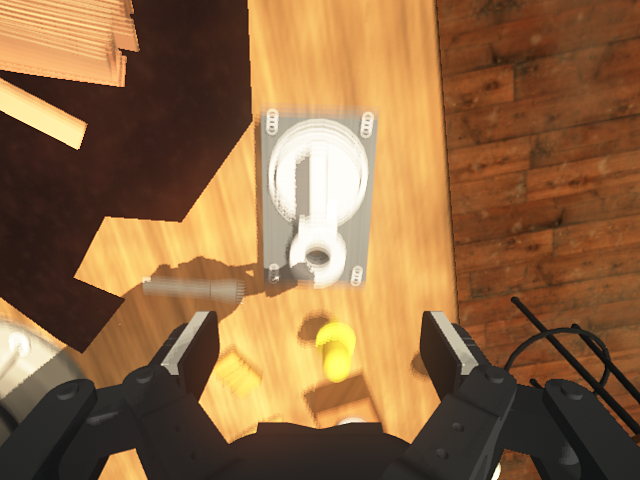

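View pics/s3.png

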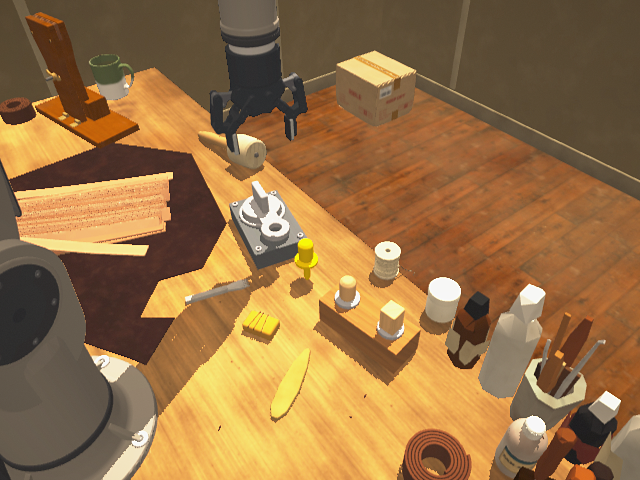

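The ear now lies over the base hole: hole centre (317,257) against the predicted base axis (317,252). Scene view agrees. Now to the pin.

Request:
{"op": "drive_tool", "data": {"commands": [{"linear": [0, 0, 0], "dr": [0, 0, -10.4], "jaw": 0}, {"linear": [-0.055, 0, 0], "dr": [0, 0, 0], "jaw": 0}, {"linear": [-0.055, -0.002, 0], "dr": [0, 0, 0], "jaw": 0}, {"linear": [-0.055, -0.002, 0], "dr": [0, 0, 0], "jaw": 0}, {"linear": [-0.055, -0.002, 0], "dr": [0, 0, 0], "jaw": 0}, {"linear": [-0.05, 0, 0], "dr": [0, 0, 0], "jaw": 0}, {"linear": [0, 0, 0], "dr": [0, 0, 0], "jaw": 0}, {"linear": [0, 0, 0], "dr": [0, 0, 0], "jaw": 0}]}}

```text
clock: 5.78
tcp_pos: [0.4144, -0.1338, 0.2065]
orientation: [-2.226, -2.217, 0.001]
contact_force: [0.7, 0.4, -0.0]
grip_width: 0.0857
```

```bash
python3 -c "
from h import *
todo([.418,-.078,.15],0)
im,c=snap('wrist','w4.png')
np.savez('pics/w4c.npz',**{k:np.array(c[k]) for k in 'KRt'})
for X in ((.418,-.078,.056),(.418,-.078,.096)): print(proj(c,X))
snap('scene','s4.png')"
```

```text
t 5.775 tcp [ 0.4144 -0.1338  0.2065] jaw -0.23 tilt 0.04 lin now-axes [0.0559 0.0034 0.0565] lin goal-axes [0.0558 0.0036 0.0565] dr [-0.04  0.02 -0.23] w 0.0857 F [ 0.7  0.4 -0. ] j [-0.15  0.1   0.34  2.15 -0.04  0.9   0.22]
[323.54711318 161.49948876]
[324.18159457 166.20930601]
```

View pics/w4.png

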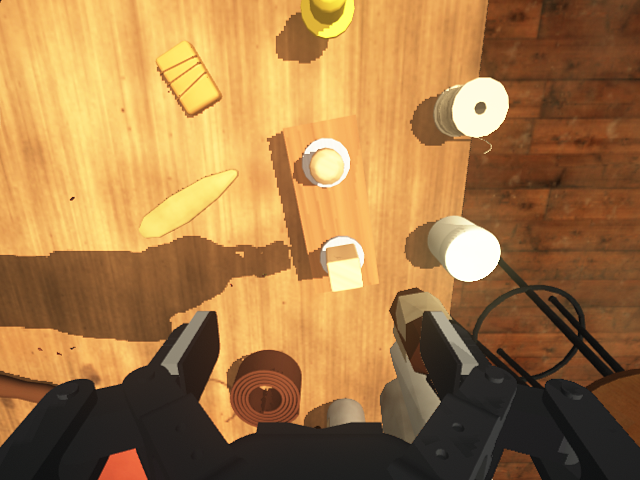

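The wrist view shows the round knob's top at (327,167) and its shoulder at (326,162). The square head is at (345,275), as expected.

```bash
python3 -c "
from h import *
c=np.load('pics/w4c.npz')
im=cv2.imread('pics/w4.png');cv2.imwrite('pics/w4k.png',cv2.resize(im[110:310,260:400],None,fx=3,fy=3,interpolation=cv2.INTER_CUBIC))
for n,u,v,z in (('knob',327,167,.096),('sh',326,162,.056),('cup',464,250,.06),('spool',480,108,.06),('sq',345,275,.096)): print(n,ray(c,u,v,z))
"
```

```text
knob [ 0.41999256 -0.07855383  0.096     ]
sh [ 0.41999994 -0.0784045   0.056     ]
cup [ 0.54022819 -0.15321382  0.06      ]
spool [ 0.53808688 -0.03796398  0.06      ]
sq [ 0.43433618 -0.16119227  0.096     ]
```

View pics/w4k.png

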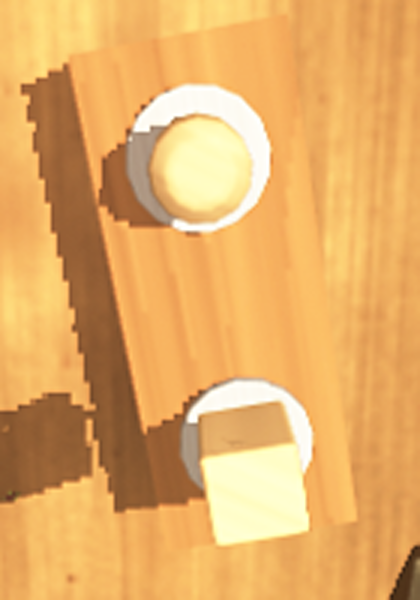

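Request:
{"op": "drive_tool", "data": {"commands": [{"linear": [0.03, 0.003, 0], "dr": [0, 0, 0], "jaw": 0}, {"linear": [0.026, 0.003, 0.02], "dr": [0, 0, 0], "jaw": 0}, {"linear": [0, 0, 0.03], "dr": [0, 0, 0], "jaw": 0}, {"linear": [0, 0, 0.02], "dr": [0, 0, 0], "jaw": 0}, {"linear": [0, 0, 0], "dr": [0, 0, 0], "jaw": 0}]}}

```text
clock: 6.5
tcp_pos: [0.4222, -0.0687, 0.1353]
orientation: [-2.21, -2.232, -0.003]
contact_force: [-0.2, -0.8, 1.0]
grip_width: 0.0855
```

```bash
python3 -c "
from h import *
todo([.420,-.0785,.063],0)"
```

```text
t 6.5 tcp [ 0.4222 -0.0687  0.1353] jaw 0.57 tilt 0.12 lin now-axes [-0.0099 -0.0024  0.0723] lin goal-axes [-0.0098 -0.0022  0.0723] dr [ 0.08 -0.09  0.57] w 0.0855 F [-0.2 -0.8  1. ] j [-0.22  0.21  0.27  2.23 -0.09  0.71  0.12]
```

Request:
{"op": "drive_tool", "data": {"commands": [{"linear": [-0.0098, -0.0023, 0], "dr": [0, 0, 0.5], "jaw": 0}, {"linear": [0, 0, 0], "dr": [0, 0, 0], "jaw": 0}, {"linear": [0, 0, 0.02], "dr": [0, 0, 0], "jaw": 0}, {"linear": [0, 0, 0.02], "dr": [0, 0, 0], "jaw": 0}, {"linear": [0, 0, 0], "dr": [0, 0, 0], "jaw": 0}]}}

```text
clock: 7.12
tcp_pos: [0.4232, -0.079, 0.0983]
orientation: [2.217, 2.219, 0.013]
contact_force: [-0.3, -1.0, 0.7]
grip_width: 0.0853
```

```bash
python3 -c "
from h import *
todo([.420,-.0785,.063],0)"
```

```text
t 7.125 tcp [ 0.4232 -0.079   0.0983] jaw 0.03 tilt 0.54 lin now-axes [ 0.0004 -0.0035  0.0352] lin goal-axes [ 0.0005 -0.0032  0.0353] dr [ 0.52 -0.13  0.03] w 0.0853 F [-0.3 -1.   0.7] j [-0.19  0.28  0.26  2.26 -0.13  0.61  0.17]
```

Request:
{"op": "drive_tool", "data": {"commands": [{"linear": [0.0004, -0.0035, 0.005], "dr": [0.5, 0, 0], "jaw": 0}, {"linear": [0, 0, 0.015], "dr": [0, 0, 0], "jaw": 0}, {"linear": [0, 0, 0.013], "dr": [0, 0, 0], "jaw": 0}, {"linear": [0, 0, 0], "dr": [0, 0, 0], "jaw": 0}]}}

```text
clock: 7.62
tcp_pos: [0.4215, -0.0786, 0.0667]
orientation: [2.221, 2.221, 0.008]
contact_force: [0.4, -0.5, -0.9]
grip_width: 0.0852
```

```bash
python3 -c "
from h import *
todo([.420,-.0785,.063],0)"
```

```text
t 7.625 tcp [ 0.4215 -0.0786  0.0667] jaw 0.0 tilt 0.29 lin now-axes [ 0.0001 -0.0015  0.0037] lin goal-axes [ 0.0001 -0.0015  0.0037] dr [ 0.24 -0.16  0.  ] w 0.0852 F [ 0.4 -0.5 -0.9] j [-0.16  0.34  0.24  2.28 -0.16  0.53  0.2 ]
```

Request:
{"op": "drive_tool", "data": {"commands": [{"linear": [0, -0.0015, 0.003], "dr": [0.2, -0.1, 0], "jaw": 0}, {"linear": [0, 0, 0], "dr": [0, 0, 0], "jaw": 0.4}, {"linear": [0, 0, 0], "dr": [0, 0, 0], "jaw": 1}, {"linear": [0, 0, 0], "dr": [0, 0, 0], "jaw": 1}, {"linear": [0, 0, 0], "dr": [0, 0, 0], "jaw": 1}], "force": 40}}

```text
clock: 8.25
tcp_pos: [0.4208, -0.0787, 0.0647]
orientation: [2.221, 2.221, 0.004]
contact_force: [-0.1, -0.4, 0.1]
grip_width: 0.0249
```

```bash
python3 -c "
from h import *
todo([.420,-.0785,.17],0)"
```

```text
t 8.25 tcp [ 0.4208 -0.0787  0.0647] jaw -0.01 tilt 0.15 lin now-axes [ 0.0003 -0.0005 -0.1053] lin goal-axes [ 0.0002 -0.0008 -0.1053] dr [ 0.14 -0.06 -0.01] w 0.0249 F [-0.1 -0.4  0.1] j [-0.17  0.35  0.24  2.28 -0.16  0.53  0.2 ]
```

Request:
{"op": "drive_tool", "data": {"commands": [{"linear": [0, 0, -0.02], "dr": [0, 0, 0], "jaw": 1}, {"linear": [0, 0, -0.03], "dr": [0, 0, 0], "jaw": 1}, {"linear": [0, 0, -0.03], "dr": [0, 0, 0], "jaw": 1}, {"linear": [0, 0, -0.03], "dr": [0, 0, 0], "jaw": 1}, {"linear": [0, 0, -0.01], "dr": [0, 0, 0], "jaw": 1}, {"linear": [0, 0, 0], "dr": [0, 0, 0], "jaw": 1}]}}

```text
clock: 9.0
tcp_pos: [0.4189, -0.0787, 0.1868]
orientation: [-2.221, -2.22, -0.0]
contact_force: [0.6, -0.3, -2.1]
grip_width: 0.0245
```

```bash
python3 -c "
from h import *
todo([.4202,.1281,.18],-11.2)
snap('scene','s5.png')"
```

```text
t 9.0 tcp [ 0.4189 -0.0787  0.1868] jaw -0.0 tilt 0.07 lin now-axes [0.2068 0.0013 0.007 ] lin goal-axes [ 0.2031 -0.0389  0.0068] dr [-0.05 -0.05 11.2 ] w 0.0245 F [ 0.6 -0.3 -2.1] j [-0.24  0.12  0.3   2.18 -0.05  0.85  0.09]
```

View pics/s5.png

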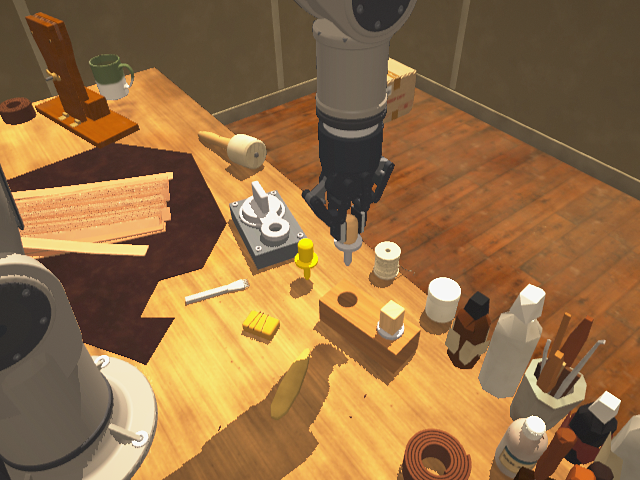

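The pin is out of the rack, held upright at scene (348,245). Carrying it high over the yellow look-alike.

Request:
{"op": "drive_tool", "data": {"commands": [{"linear": [0.04, 0, 0], "dr": [0, 0, 0], "jaw": 1}, {"linear": [0.05, 0, 0], "dr": [0, 0, 0], "jaw": 1}, {"linear": [0.05, 0, 0], "dr": [0, 0, 0], "jaw": 1}, {"linear": [0.045, 0, 0], "dr": [0, 0, 0], "jaw": 1}, {"linear": [0.01, 0, 0], "dr": [0, 0, 0], "jaw": 1}, {"linear": [0, 0, 0], "dr": [0, 0, 6], "jaw": 1}, {"linear": [0, 0, 0], "dr": [0, 0, 5], "jaw": 1}, {"linear": [0, 0, 0], "dr": [0, 0, 0], "jaw": 1}]}}

```text
clock: 10.05
tcp_pos: [0.4137, 0.1183, 0.1762]
orientation: [-2.428, -1.984, 0.028]
contact_force: [0.4, -0.4, -1.5]
grip_width: 0.0246
```

```bash
python3 -c "
from h import *
todo([.4202,.1281,.13],-11.2)
im,c=snap('scene','s6.png');im2,c2=snap('side','d6.png')
a=im[190:270,215:325,::-1];b=im2[220:400,250:390,::-1]
cv2.imwrite('pics/s6c.png',cv2.resize(a,None,fx=6,fy=6,interpolation=cv2.INTER_CUBIC))
cv2.imwrite('pics/d6c.png',cv2.resize(b,None,fx=3,fy=3,interpolation=cv2.INTER_CUBIC))"
```

```text
t 10.05 tcp [0.4137 0.1183 0.1762] jaw -11.5 tilt 1.08 lin now-axes [0.0113 0.0052 0.046 ] lin goal-axes [0.0109 0.0045 0.0462] dr [-0.93  0.55 -0.3 ] w 0.0246 F [ 0.4 -0.4 -1.5] j [-0.55  0.15  0.14  2.17 -0.03  0.85 -0.59]
```

View pics/s6c.png

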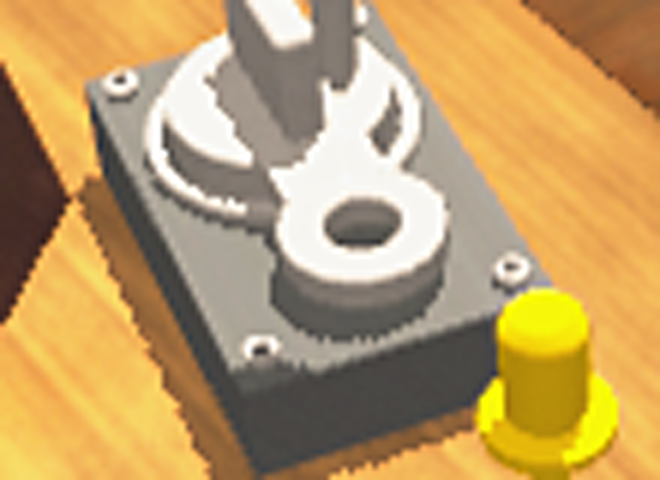

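View pics/d6c.png

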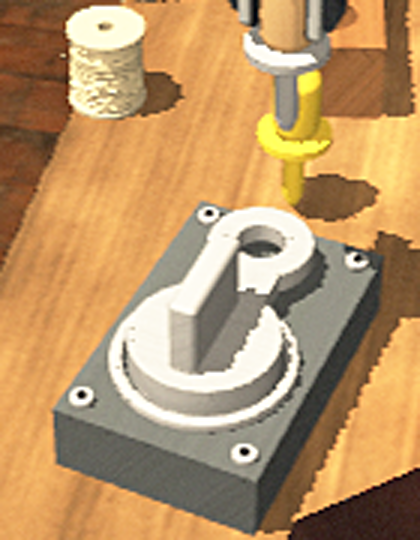

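```bash
python3 -c "
from h import *
C={n:viewer.calibration(n) for n in('scene','side')}
print(ray(C['scene'],275.7,227,.055),ray(C['side'],337.3,300,.055))
# shoulder underside height: tcp z -(57.5-44..) ; bottom of shank in side crop (289,128)
print(ray(C['side'],250+289/3,220+128/3,.1185), ray(C['side'],345.7,236.7,.1655))
"
```

```text
[0.42039663 0.12355109 0.055     ] [0.41930155 0.13001329 0.055     ]
[0.40982806 0.1210526  0.1185    ] [0.41165149 0.12485385 0.1655    ]
```

Request:
{"op": "drive_tool", "data": {"commands": [{"linear": [0.0105, 0.005, 0.01], "dr": [-0.9, 0.5, -0.3], "jaw": 1}, {"linear": [0, 0, 0], "dr": [0, 0, 0], "jaw": 1}, {"linear": [0, 0, 0.02], "dr": [0, 0, 0], "jaw": 1}, {"linear": [0, 0, 0.01], "dr": [0, 0, 0], "jaw": 1}, {"linear": [0, 0, 0], "dr": [0, 0, 0], "jaw": 1}]}}

```text
clock: 10.78
tcp_pos: [0.4208, 0.1256, 0.1358]
orientation: [2.425, 1.997, -0.002]
contact_force: [0.3, 0.1, -0.5]
grip_width: 0.0247
```

```bash
python3 -c "
from h import *
todo([.4202,.1277,.12],-11.2)"
```

```text
t 10.775 tcp [0.4208 0.1256 0.1358] jaw -11.05 tilt 0.09 lin now-axes [ 0.002  -0.001   0.0158] lin goal-axes [ 0.002  -0.001   0.0158] dr [-0.04  0.08  0.15] w 0.0247 F [ 0.3  0.1 -0.5] j [-0.55  0.22  0.13  2.2  -0.04  0.73 -0.58]
```

Request:
{"op": "drive_tool", "data": {"commands": [{"linear": [0.002, -0.001, 0.01], "dr": [0, 0, 0], "jaw": 1}, {"linear": [0, 0, 0.006], "dr": [0, 0, 0], "jaw": 1}, {"linear": [0, 0, 0], "dr": [0, 0, 0], "jaw": 1}]}}

```text
clock: 11.15
tcp_pos: [0.4208, 0.128, 0.1197]
orientation: [2.424, 1.997, -0.0]
contact_force: [0.7, 0.1, -1.6]
grip_width: 0.0249
```

```bash
python3 -c "
from h import *
todo([.4202,.1277,.067],-11.2)
im,c=snap('scene','s7.png');im2,c2=snap('side','d7.png')
a=im[170:270,215:325,::-1];b=im2[220:360,270:390,::-1]
cv2.imwrite('pics/s7c.png',np.hstack([cv2.resize(a,(400,364),interpolation=cv2.INTER_CUBIC),cv2.resize(b,(312,364),interpolation=cv2.INTER_CUBIC)]))"
```

```text
t 11.15 tcp [0.4208 0.128  0.1197] jaw -11.04 tilt 0.04 lin now-axes [-0.0004 -0.0005  0.0527] lin goal-axes [-0.0004 -0.0005  0.0527] dr [0.02 0.03 0.16] w 0.0249 F [ 0.7  0.1 -1.6] j [-0.55  0.25  0.13  2.21 -0.05  0.68 -0.58]
```

View pics/s7c.png

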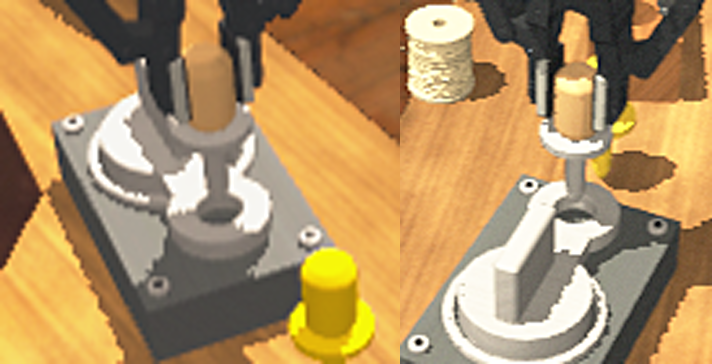

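Both views show the tip centred over the ear hole, scene crop (216,205) and side crop (576,205). Descending.

Request:
{"op": "drive_tool", "data": {"commands": [{"linear": [0, -0.0005, 0.01], "dr": [0, 0, 0], "jaw": 1}, {"linear": [0, 0, 0.012], "dr": [0, 0, 0], "jaw": 1}, {"linear": [0, 0, 0.012], "dr": [0, 0, 0], "jaw": 1}, {"linear": [0, 0, 0.006], "dr": [0, 0, 0], "jaw": 1}, {"linear": [0, 0, 0.003], "dr": [0, 0, 0], "jaw": 1}, {"linear": [0, 0, 0], "dr": [0, 0, 0], "jaw": 1}]}}

```text
clock: 12.0
tcp_pos: [0.4205, 0.1281, 0.0737]
orientation: [2.424, 1.997, 0.0]
contact_force: [0.1, 0.7, -1.4]
grip_width: 0.0247
```

```bash
python3 -c "
from h import *
todo([.4202,.1277,.067],-11.2)"
```

```text
t 12.0 tcp [0.4205 0.1281 0.0737] jaw -11.04 tilt 0.04 lin now-axes [-0.0005 -0.0002  0.0067] lin goal-axes [-0.0005 -0.0002  0.0067] dr [0.03 0.02 0.16] w 0.0247 F [ 0.1  0.7 -1.4] j [-0.54  0.34  0.12  2.24 -0.07  0.57 -0.56]
```

No contact yet; the tip is about 20 mm below the base hole's mouth. A little further, then release and rise.

Request:
{"op": "drive_tool", "data": {"commands": [{"linear": [0, 0, 0.003], "dr": [0, 0, 0], "jaw": 1}, {"linear": [0, 0, 0.001], "dr": [0, 0, 0], "jaw": 1}, {"linear": [0, 0, 0], "dr": [0, 0, 0], "jaw": 1}, {"linear": [0, 0, 0], "dr": [0, 0, 0], "jaw": 0.5}, {"linear": [0, 0, 0], "dr": [0, 0, 0], "jaw": 0}, {"linear": [0, 0, 0], "dr": [0, 0, 0], "jaw": 0}, {"linear": [0, 0, 0], "dr": [0, 0, 0], "jaw": 0}]}}

```text
clock: 12.88
tcp_pos: [0.4215, 0.1286, 0.0705]
orientation: [2.424, 1.996, 0.004]
contact_force: [0.1, 0.3, 0.1]
grip_width: 0.0853
```

Request:
{"op": "drive_tool", "data": {"commands": [{"linear": [0, 0, -0.015], "dr": [0, 0, 0], "jaw": 0}, {"linear": [0, 0, -0.03], "dr": [0, 0, 0], "jaw": 0}, {"linear": [0, 0, -0.03], "dr": [0, 0, 0], "jaw": 0}, {"linear": [0, 0, -0.04], "dr": [0, 0, 0], "jaw": 0}, {"linear": [0, 0, -0.03], "dr": [0, 0, 0], "jaw": 0}, {"linear": [0, 0, 0], "dr": [0, 0, 0], "jaw": 0}, {"linear": [0, 0, 0], "dr": [0, 0, 0], "jaw": 0}]}}

```text
clock: 13.75
tcp_pos: [0.42, 0.128, 0.219]
orientation: [2.424, 1.997, 0.001]
contact_force: [-0.4, 0.0, 0.0]
grip_width: 0.0854
```

```bash
python3 -c "
from h import *
todo([.4202,.1277,.067],-11.2)
im,c=snap('scene','s8.png');im2,c2=snap('side','d8.png')
a=im[170:350,215:425,::-1];b=im2[150:360,250:390,::-1]
cv2.imwrite('pics/s8c.png',np.hstack([cv2.resize(a,(480,411),interpolation=cv2.INTER_CUBIC),cv2.resize(b,(274,411),interpolation=cv2.INTER_CUBIC)]))"
```

```text
t 13.75 tcp [0.42  0.128 0.219] jaw -11.05 tilt 0.05 lin now-axes [-3.00e-04  1.00e-04  1.52e-01] lin goal-axes [-0.0003  0.0002  0.152 ] dr [0.05 0.01 0.15] w 0.0854 F [-0.4  0.   0. ] j [-0.57  0.09  0.14  2.11 -0.02  0.93 -0.61]
```

View pics/s8c.png

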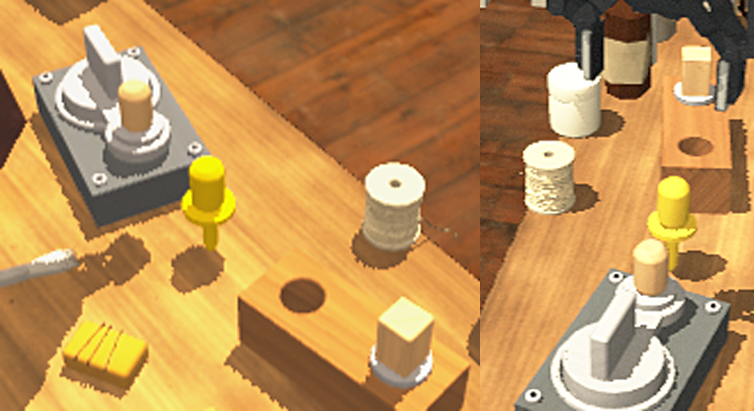

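The pin stands upright with its shoulder on the ear; the bushing is aligned and the square pin is still in its hole. One numeric check, then hand in.

```bash
python3 -c "
from h import *
c=viewer.calibration('scene')
for z in (.055,.061,.101): print(z,((proj(c,(.4202,.1277,z))-[215,170])*480/210).round(0))
print(monitor.get_obs()['contact_force'],job.hand_in())"
```

```text
0.055 [136. 128.]
0.061 [135. 122.]
0.101 [131.  82.]
the job is handed in; nothing more can be done
[-0.35193972  0.18442945  0.36513909] None
```

I turned the bushing about 51° clockwise by its grip bar and moved the round-knob pin from the rack into the jig. I then let go, raised the gripper clear and handed the job in at about 14 s of the 48 s allowed.

**Last checks:**
- **Pin:** both views show it upright with its shoulder on the ear. The knob top and shoulder in the scene picture lie about where they should for a fully home pin, within a few pixels (a few mm).
- **Bushing:** the ear hole is over the base hole, within about 2 mm by averaging the two views.
- **Other pins:** the square-headed pin is still in its rack hole and the yellow look-alike was not touched.
- **Gripper:** it is open with its tip at 0.22 m, and it reads essentially no contact force.

**Disagreement:** the scene and side cameras differed by 6 to 10 mm in y on several points. I averaged them, and the wrist camera supported the averages to within a few mm.

I estimated the final depth only from the pictures and the release height, and `job.hand_in()` gives no verdict.

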